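Offer up a hinged cover and hold it for the pin

ROBOT

A 6-joint arm with a two-finger parallel gripper is mounted at the origin on the work surface. World frame = base frame: x ahead of the robot, y to its left, z up, the work surface at z = 0. Lengths are in m, angles in rad, forces in N, time in s.
With the tool pointing down it reaches from about 0.25 to 0.775 m from the base axis. Payload 8.9 kg.
Tool frame: the origin (TCP) lies midway between the tips of the shut fingers; the grasp point (between the pads) lies 19 mm behind it (r.hold_point_z is the distance from the TCP to the grasp point, in m); z points along the fingers, y is the line along which they close (so a half turn about z gives the same grasp; the last joint's range is limited). The gripper opens to 85 mm and grips with 20 to 120 N. Pads are 22 mm wide; open, the fingers measure 114 mm over their backs; the gripper's body (76 mm by 85 mm) begins 54 mm behind the grasp point. The pads swing forward as they close: fully open they stand 13 mm farther back than shut.
Start: joints at [1.186, 0.291, -0.153, 1.127, 0, 1.431], TCP at [0.128, 0.509, 0.231] pointing down, gripper open.
Joint ranges: [-2.52, 2.52], [-0.91, 1.74], [-1.3, 1.37], [-1.96, 2.02], [-1.52, 1.47], [-3.14, 3.14]. Speed limits (rad/s): [2.22, 2.22, 2.79, 3.14, 3.14, 3.14].

INTERFACE

Orientations are given as a 3x3 rotation matrix whose columns are the frame's x, y, z axes.
In Python, from station import r gives the robot as it stands. The module is installed in compiled form; this text tells all that it offers.
- The arm moves only by the shell command python3 -m inch 'ROWS' [FORCE]. ROWS is JSON, a list of rows, each a list of 7 numbers: the finger opening in mm, from 0 to 85.4, then the shift along the tool's x, y, z in mm, then the turn, a rotation vector about the tool's x, y, z in degrees. A call has 1 to 12 rows; each row shifts and turns the commanded pose from where the row before left it, along the tool's axes as they then stand; what a row does not reach is not made up. A row lasts 1/12 s, in which the tool goes at most 41.7 mm and 7.16 degrees, less where a joint would pass 70% of its speed; a pose out of reach is approached as far as the arm can. A call is refused whole if a number of a shift passes 41.7 or a number of a turn 7.16, either way. A call with a gripper value outside its range is refused whole. The fingers move at their own pace and stop on an object; FORCE is the grip in N (left out, the last holds). Time passes only in rows, so rows that do not move let the fingers close. It gives the time, the measured TCP pose, the force, the opening and the grip force at its end, in the units of the state.
- r.state(): the state, without advancing time (a new reading comes with each control period).
- r.read_camera(name): name is "scene" or "side" or "wrist"; returns the picture (384x512x3 uint8, red, green, blue); there is no depth.
- r.camera_model(name): a dict with "K" (3x3 intrinsics, pixels), "rvec" (rotation vector, rad) and "tvec" (3), from world to camera coordinates, as OpenCV has them; the wrist camera has in their place "T_tool_cam" (4x4, takes a point from camera to tool coordinates, whose origin is the TCP and whose axes are the flange's). Camera axes: x right, y down, z forward; pixel columns grow to the right and rows downward; lengths in m; the calibration is good to about 2 mm. The wrist camera is an equidistant fisheye: a pixel r from the principal point sees the ray r / f radians off the axis. A picture is of the moment at which its call begins: read the wrist's pose just before it. camera_model takes no time and is no camera call.
- r.finish_job(): hands the job in; it is judged then, once.
The state is a dict: "t": time; "joint_pos": joint angles; "dq": joint speeds; "tau": joint torques, N m; "eef_pos": TCP position; "orientation": TCP orientation; "force": force on the tool from outside, world axes, zero at the start; "wrist_torque": the same for the moment, N m; "grip_width": finger opening in m; "grasp_force": force on a finger pad.
Only numpy, scipy, OpenCV 4.12 (cv2) and the standard library are available. Lean on these libraries where they do the work, as an engineer would, in place of code of your own. Each camera call takes 0.05 s, during which the arm holds its last target. There are 200 camera calls.

TASK

Lift the aluminium cover that has the single middle hinge knuckle out of the panel rack and offer it up to the valve unit, upright and open: its knuckle between the two knuckles of the jamb leaf, its leaf facing outwards like the jamb leaf, so that the three knuckle holes line up for the hinge pin. Finish while holding it there, still, carrying its whole weight and not letting it rest or lean on the unit, so that a colleague can drive the pin; leave the pin, the other cover, the tools and the loose parts on the bench alone.

Things in the scene. Friction and masses are not known exactly. Their poses are not given: they have to be found in the camera images.
- cover: The cover to take: aluminium plate 10 mm thick (x), 150 wide (y), 120 high (z), about 0.5 kg, upright in the rack. Origin: centre of its lower edge; +x out of its outer face, z up. A dark steel hinge leaf 85 mm wide, 3 thick lies on the outer face from 2 to 45 mm up; above that both faces are bare. One dark steel knuckle, 20 mm over, 30 long (y -15 to +15), hangs below the lower edge.
- cover_bore (a point): Centre of the cover's knuckle, on the axis of its 11 mm hole, which runs along y. It lies 15 mm in front of the plate's mid-plane (+x of the cover) and 13 mm below its lower edge. Same axes as the cover.
- other_cover: A cover for another unit, beside it in the rack (left or right): same plate and leaf, but two knuckles (25 mm long each, between 17.5 and 42.5 mm either side of the middle). It does not fit between the jamb's knuckles. Leave it. Origin and axes as for the cover.
- rack: Fixed panel rack: 120 (x) by 330 mm (y) board with white slotted cheeks, tops at 70 mm. One slot at x = 0 along y, 14 mm wide, 30 deep, holds the two plates side by side, their middles about 82 mm either side of the rack's middle; they stand 40 mm above the bench, top edges at 160 mm. Origin: centre of the underside. The covers' outer faces look to the rack's +x.
- unit: Valve unit fixed to the bench: open-topped aluminium box 132 mm (x) by 150 (y), 110 high, walls 10 mm. Origin: centre of the underside. Its +x wall (the side away from the robot, turned up to 20 degrees) carries the jamb leaf on its outside. Nothing inside stands above the walls.
- jamb_bore (a point): Middle of the 35 mm gap between the jamb leaf's two dark steel knuckles (20 mm over, 25 long, holes 11 mm), on their hole axis: 10 mm outside the unit's +x wall, 133 mm above the bench. y along the holes, +x outwards, z up. Gap open from above and outside. Holes in line, the upright cover's plate is over the wall, lower edge 13 mm above the axis; 4 mm lower it would land on the jamb.
- pin (a joint): Brass hinge pin, 10 mm thick, 98 mm long with a 17 mm head, already started in the jamb knuckle on the unit's +y side, from where it stands out 77 mm along +y. It slides towards -y: value 0 = as started, 0.066 = fully home; stiff (8 N). Leave it as it is.
- oil: Yellow oil bottle with red cap, 52 mm across, 150 mm tall, standing on the bench. Origin: centre of its underside.
- screwdriver: Screwdriver with a black handle, lying on the bench along its x.
- wrench: Steel wrench lying on the bench along its x.
- mallet: Hammer with a red handle lying on the bench along its x.
- washer: Loose brass washer, 32 mm across, lying on the bench.
- fitting: Loose steel hose fitting, 28 mm across, 35 mm tall, standing on the bench.
Mind the look-alikes: they are no part of the job. What is shaped like the cover but green or pink is not meant.

How it is judged:
By the outcome, as a careful person would: the job done as asked, in the order asked, and still so for the second after the job is handed in, while the arm keeps its last pose, push and grip.
It also fails if it takes over 48 s, if anything falls off the work surface, if the arm or the gripper's body presses on something with over 40 N, if the wrist force passes 120 N, or if a joint passes its speed limit or range.

## Working session

There is one attempt and no reset: what is moved stays moved. The work goes in short steps, Python scripts to look and compute and a shell command to move; the robot and the scene stay as the last step left them, time stands still between calls to the robot, and variables do not carry over. Pictures are saved under pics/ and viewed, at most 10 in all, crops included, and the job is handed in when it is done.

```bash
mkdir -p pics; python3 - <<'E'
from station import r
import cv2
for n in("scene","side"):
    im=r.read_camera(n);cv2.imwrite(f"pics/{n}0.png",im[...,::-1]); 
    m=r.camera_model(n);print(n,m)
a=cv2.imread("pics/scene0.png");b=cv2.imread("pics/side0.png")
s=r.state();print(s['eef_pos'],s['orientation'],s['t'],r.hold_point_z)
im=r.read_camera("wrist");cv2.imwrite("pics/wrist0.png",im[...,::-1]);print(r.camera_model("wrist"))
for n in("scene","side"):
    cv2.imwrite(f"pics/{n}0b.png",cv2.resize(cv2.imread(f"pics/{n}0.png"),(800,600),interpolation=2))
E
```

```text
scene {'K': array([[360.87414327,   0.        , 251.10304731],
       [  0.        , 360.87414327, 188.51829102],
       [  0.        ,   0.        ,   1.        ]]), 'rvec': array([ 1.21299994,  2.31637261, -0.94228052]), 'tvec': array([ 0.26129514, -0.16439231,  1.47339947])}
side {'K': array([[499.73172766,   0.        , 260.38764614],
       [  0.        , 499.73172766, 195.74392451],
       [  0.        ,   0.        ,   1.        ]]), 'rvec': array([ 2.12828883, -0.47389813,  0.23946226]), 'tvec': array([-0.42195072,  0.18644102,  1.70783446])}
[0.12758065 0.50884178 0.23079668] [[-9.69938778e-01  2.43348588e-01 -4.80906907e-04]
 [ 2.43348981e-01  9.69938180e-01 -1.09551571e-03]
 [ 1.99857769e-04 -1.17961137e-03 -9.99999284e-01]] 0.1 0.0187
{'K': array([[297.31863964,   0.        , 259.39493698],
       [  0.        , 297.31863964, 195.81206776],
       [  0.        ,   0.        ,   1.        ]]), 'T_tool_cam': array([[-1.69493944e-03, -9.54568785e-01, -2.97985842e-01,
         7.63032218e-02],
       [ 9.99998549e-01, -1.66854422e-03, -3.42958408e-04,
         2.76812854e-04],
       [-1.69825164e-04, -2.97985991e-01,  9.54570228e-01,
        -1.42256372e-01],
       [ 0.00000000e+00,  0.00000000e+00,  0.00000000e+00,
         1.00000000e+00]])}
```

View pics/scene0b.png

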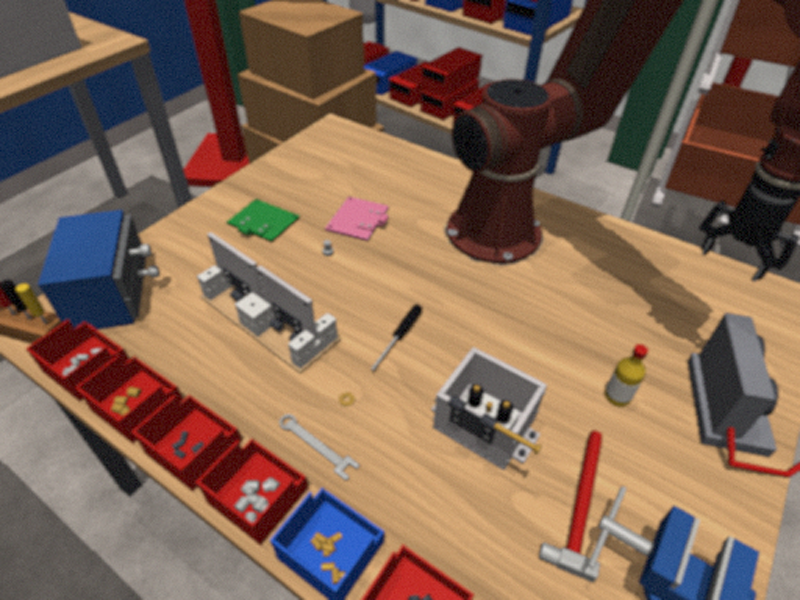

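View pics/side0b.png

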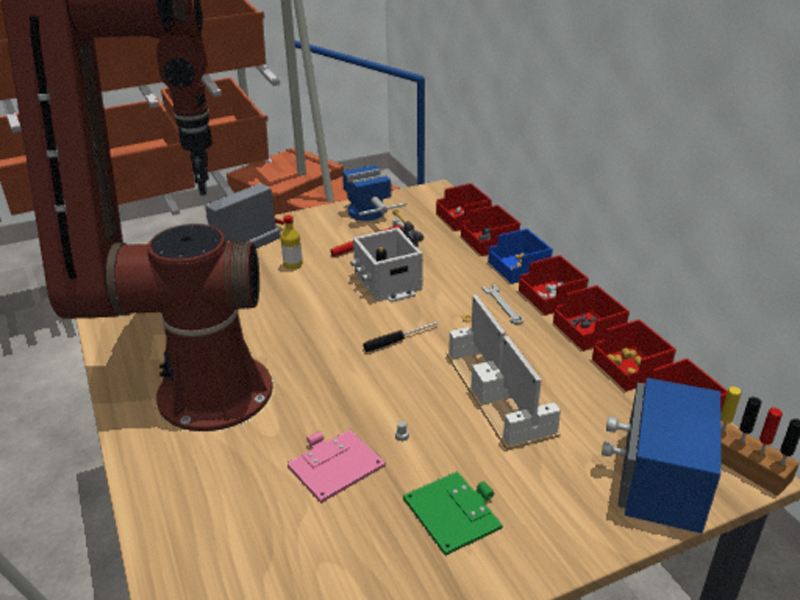

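The scene view shows two aluminium plates in the rack, at about (232,262) and (285,297). The green (262,220) and pink (358,217) covers are look-alikes and out. The unit is at (488,405), with its pin sticking out to (535,448). The side view shows the plates at (488,330) and (522,370). Next is a close crop to tell the two plates apart.

```bash
python3 - <<'E'
import cv2,numpy as np
a=cv2.imread("pics/scene0.png")
c1=a[145:240,120:225];c2=a[215:310,265:355]
c1=cv2.resize(c1,None,fx=4.1,fy=6.2/1.5,interpolation=2);c2=cv2.resize(c2,None,fx=4.1,fy=6.2/1.5,interpolation=2)
o=np.hstack([c1,c2]);print(c1.shape,o.shape);cv2.imwrite("pics/c1.png",o)
E
```

```text
(393, 430, 3) (393, 799, 3)
```

View pics/c1.png

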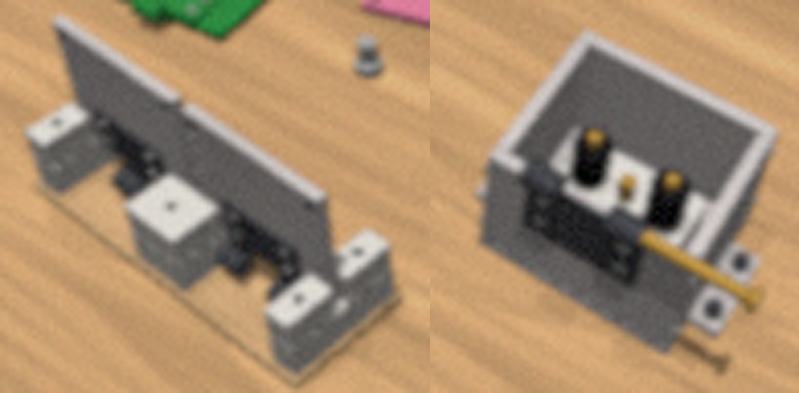

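```bash
cat >h.py <<'E'
import numpy as np,cv2
from station import r
def cam(n):
    m=r.camera_model(n);R=cv2.Rodrigues(m['rvec'])[0];return m['K'],R,m['tvec']
def ray(n,uv,z):
    K,R,t=cam(n);d=R.T@np.linalg.solve(K,[uv[0],uv[1],1.]);c=-R.T@t
    return c+d*(z-c[2])/d[2]
def proj(n,P):
    K,R,t=cam(n);return cv2.projectPoints(np.atleast_2d(P).astype(float),R,t,K,None)[0][:,0]
def wproj(P,pos,ori):
    m=r.camera_model("wrist");T=m['T_tool_cam'];K=m['K']
    p=(np.atleast_2d(P)-pos)@ori; p=(p-T[:3,3])@T[:3,:3]
    rr=np.hypot(p[:,0],p[:,1]);th=np.arctan2(rr,p[:,2])
    return np.c_[K[0,2]+K[0,0]*th*p[:,0]/rr,K[1,2]+K[1,1]*th*p[:,1]/rr]
def wray(uv,pos,ori,z):
    m=r.camera_model("wrist");T=m['T_tool_cam'];K=m['K']
    d=(np.array(uv)-K[:2,2])/K[0,0];th=np.hypot(*d)
    v=np.r_[d/th*np.sin(th),np.cos(th)];v=ori@T[:3,:3]@v;c=ori@T[:3,3]+pos
    return c+v*(z-c[2])/v[2]
def box(x,y,z):
    return np.array([[a,b,c] for a in x for b in y for c in z])
def rz(a): c,s=np.cos(a),np.sin(a);return np.array([[c,-s,0],[s,c,0],[0,0,1]])
E
python3 - <<'E'
from h import *
f1=lambda u,v:(120+u/4.095,145+v/4.137);f2=lambda u,v:(265+(u-430)/4.1,215+v/4.137)
for p in [(60,20),(181,98),(185,108),(325,195)]:print('plate',f1(*p),ray("scene",f1(*p),.16).round(3))
for p in [(40,190),(295,383),(398,300)]:print('rackboard',ray("scene",f1(*p),.0).round(3))
for p in [(590,35),(775,133),(492,157)]:print('unit',ray("scene",f2(*p),.11).round(3))
for p in [(485,240),(668,350)]:print('unit bottom',ray("scene",f2(*p),.0).round(3))
for p in [(540,178),(625,220)]:print('jamb',ray("scene",f2(*p),.133).round(3))
k=.64
for p in [(475,297),(508,342),(540,378)]:print('side plate',ray("side",(p[0]*k,p[1]*k),.16).round(3))
for p in [(392,232),(422,262),(353,236),(358,262)]:print('side unit',ray("side",(p[0]*k,p[1]*k),.11).round(3))
E
```

```text
plate (134.65201465201466, 149.8344210780759) [ 0.544 -0.417  0.16 ]
plate (164.20024420024419, 168.68866328257192) [ 0.556 -0.27   0.16 ]
plate (165.1770451770452, 171.10587382160986) [ 0.562 -0.26   0.16 ]
plate (199.36507936507937, 192.13560551124004) [ 0.571 -0.113  0.16 ]
rackboard [ 0.6   -0.433  0.   ]
rackboard [ 0.629 -0.113  0.   ]
rackboard [ 0.518 -0.099  0.   ]
unit [0.459 0.185 0.11 ]
unit [0.462 0.328 0.11 ]
unit [0.587 0.181 0.11 ]
unit bottom [0.582 0.181 0.   ]
unit bottom [0.583 0.327 0.   ]
jamb [0.598 0.222 0.133]
jamb [0.594 0.281 0.133]
side plate [ 0.572 -0.128  0.16 ]
side plate [ 0.553 -0.301  0.16 ]
side plate [ 0.549 -0.425  0.16 ]
side unit [0.563 0.303 0.11 ]
side unit [0.568 0.13  0.11 ]
side unit [0.462 0.327 0.11 ]
side unit [0.424 0.199 0.11 ]
```

```bash
python3 - <<'E'
from h import *
a=np.deg2rad(-5);R=rz(a)
for n,c in (("left",(0.545,-.343)),("right",(.561,-.187))):
    for y in (-.03,0,.03):
        p=np.array([*c,.04])+R@[.015,y,-.013]
        u=proj("scene",p)[0];print(n,y,((u-[120,145])*[4.095,4.137]).round())
E
python3 -m inch '[[85,0,0,0,0,0,7],[85,0,0,0,0,0,7],[85,0,0,0,0,0,7],[85,0,0,0,0,0,7],[85,0,0,0,0,0,7],[85,0,0,0,0,0,7],[85,0,0,0,0,0,7],[85,0,0,0,0,0,7],[85,0,0,0,0,0,7],[85,0,0,0,0,0,7],[85,0,0,0,0,0,7],[85,0,0,0,0,0,4]]'
```

```text
left -0.03 [117. 167.]
left 0 [140. 183.]
left 0.03 [163. 200.]
right -0.03 [239. 257.]
right 0 [264. 275.]
right 0.03 [290. 293.]
t: 1.15
eef_pos: [0.1277, 0.5091, 0.231]
orientation: [[0.095, 0.995, -0.0], [0.995, -0.095, -0.001], [-0.001, -0.0, -1.0]]
force: [0.6, -0.8, 0.2]
grip_width: 0.0849
grasp_force: 0.0
```

Left plate at scene (232,262): one knuckle at its middle, matching the prediction. The right plate shows two. I'm taking the left one.

```bash
python3 -m inch '[[85,-33.6,20.8,-4,0,0,0],[85,-33.6,20.8,-4,0,0,0],[85,-33.6,20.8,-4,0,0,0],[85,-33.6,20.8,-4,0,0,0],[85,-33.6,20.8,-4,0,0,0],[85,-33.6,20.8,-4,0,0,0],[85,-33.6,20.8,-4,0,0,0],[85,-33.6,20.8,-4,0,0,0],[85,-33.6,20.8,-4,0,0,0],[85,-33.6,20.8,-4,0,0,0],[85,-33.6,20.8,-4,0,0,0],[85,-33.6,20.8,-4,0,0,0]]' >/dev/null
python3 -m inch '[[85,-33.6,20.8,0,0,0,0],[85,-33.6,20.8,0,0,0,0],[85,-33.6,20.8,0,0,0,0],[85,-33.6,20.8,0,0,0,0],[85,-33.6,20.8,0,0,0,0],[85,-33.6,20.8,0,0,0,0],[85,-33.6,20.8,0,0,0,0],[85,-33.6,20.8,0,0,0,0],[85,-33.6,20.8,0,0,0,0],[85,-33.6,20.8,0,0,0,0],[85,-33.6,20.8,0,0,0,0],[85,-33.6,20.8,0,0,0,0]]'
python3 -m inch '[[85,0,0,0,0,0,0],[85,0,0,0,0,0,0]]'
python3 - <<'E'
from h import *
s=r.state();im=r.read_camera("wrist");cv2.imwrite("pics/w1.png",im[...,::-1])
np.savez("w1.npz",p=s['eef_pos'],o=s['orientation'])
cv2.imwrite("pics/w1b.png",cv2.resize(im[...,::-1],(800,600),interpolation=2))
E
```

```text
t: 3.15
eef_pos: [0.5539, -0.34, 0.2789]
orientation: [[0.089, 0.996, -0.0], [0.996, -0.089, 0.0], [0.0, -0.0, -1.0]]
force: [0.2, 0.1, 0.9]
grip_width: 0.0849
grasp_force: 0.0
t: 3.32
eef_pos: [0.5536, -0.3399, 0.2771]
orientation: [[0.091, 0.996, -0.002], [0.996, -0.091, 0.002], [0.001, -0.002, -1.0]]
force: [0.2, 0.4, -0.1]
grip_width: 0.0851
grasp_force: 0.0
```

View pics/w1b.png

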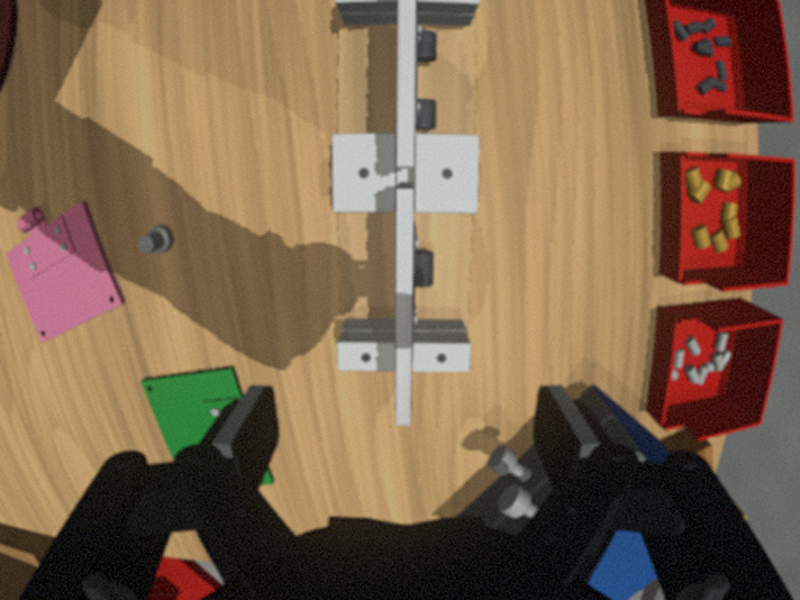

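The wrist view confirms it: this plate, top edge (404,189) to (403,424), has a single knuckle at (424,268). The far plate has two, at (426,45) and (426,113).

```bash
python3 - <<'E'
from h import *
d=np.load("w1.npz");p,o=d['p'],d['o']
P=[wray((u*.64,v*.64),p,o,.16) for u,v in((404.5,189),(403.5,424))]
k=[wray((424*.64,v*.64),p,o,.03) for v in(251,286)]
print(np.round(P,4),np.linalg.norm(P[0]-P[1]),np.round(k,3))
c=(P[0]+P[1])/2;t=P[0]-P[1];print('yaw',np.rad2deg(np.arctan2(-t[0],t[1])),'c',c, 'tool delta mm',(o.T@(c-p))*1e3,'tool t',o.T@t)
E
```

```text
[[ 0.5585 -0.2766  0.16  ]
 [ 0.5441 -0.424   0.16  ]] 0.14808065237913448 [[ 0.569 -0.337  0.03 ]
 [ 0.567 -0.368  0.03 ]]
yaw -5.5754753381156705 c [ 0.55126623 -0.35029841  0.16      ] tool delta mm [-10.76140472  -1.07429805 117.11912457] tool t [0.14807728 0.00097864 0.00020396]
```

```bash
python3 -m inch '[[85,-11,-1,20,0,0,0.4],[85,0,0,30,0,0,0],[85,0,0,40,0,0,0],[85,0,0,40,0,0,0],[85,0,0,30,0,0,0],[85,0,0,6,0,0,0],[85,0,0,0,0,0,0],[85,0,0,0,0,0,0]]'
python3 -m inch '[[5,0,0,0,0,0,0],[5,0,0,0,0,0,0],[5,0,0,0,0,0,0],[5,0,0,0,0,0,0],[5,0,0,0,0,0,0],[5,0,0,0,0,0,0],[5,0,0,0,0,0,0],[5,0,0,0,0,0,0],[5,0,0,0,0,0,0],[5,0,0,0,0,0,0],[5,0,0,0,0,0,0]]' 70
```

```text
t: 4.03
eef_pos: [0.5522, -0.349, 0.1154]
orientation: [[0.095, 0.995, 0.002], [0.995, -0.095, -0.001], [-0.001, 0.002, -1.0]]
force: [0.7, -0.4, 0.9]
grip_width: 0.0853
grasp_force: 0.0
t: 4.95
eef_pos: [0.5516, -0.3492, 0.1136]
orientation: [[0.096, 0.995, 0.0], [0.995, -0.096, -0.0], [-0.0, 0.0, -1.0]]
force: [-0.5, 1.0, 5.0]
grip_width: 0.0092
grasp_force: 69.3
```

```bash
python3 -m inch '[[5,0,0,-5,0,0,0],[5,0,0,-10,0,0,0],[5,0,0,-15,0,0,0],[5,0,0,-20,0,0,0],[5,0,0,-25,0,0,0],[5,0,0,-25,0,0,0],[5,0,0,-25,0,0,0],[5,0,0,-25,0,0,0],[5,0,0,-15,0,0,0],[5,0,0,-5,0,0,0],[5,0,0,0,0,0,0]]'
python3 - <<'E'
from h import *
s=r.state();im=r.read_camera("wrist");cv2.imwrite("pics/w2.png",im[...,::-1])
np.savez("w2.npz",p=s['eef_pos'],o=s['orientation'])
E
```

```text
t: 5.87
eef_pos: [0.552, -0.3494, 0.2846]
orientation: [[0.096, 0.995, 0.002], [0.995, -0.096, -0.001], [-0.001, 0.002, -1.0]]
force: [1.0, 0.5, -5.2]
grip_width: 0.0091
grasp_force: 68.4
```

```bash
python3 -m inch '[[5,15,0,-5,0,0,0],[5,30,-1,-5,0,0,0],[5,40,-2,-5,0,0,0],[5,40,-2,-5,0,0,0],[5,40,-2,0,0,0,0],[5,40,-2,0,0,0,0],[5,40,-2,0,0,0,0],[5,40,-2,0,0,0,0],[5,40,-2,0,0,0,0],[5,40,-1,0,0,0,0],[5,40,-1,0,0,0,0],[5,30,0,0,0,0,0]]' >/dev/null
python3 -m inch '[[5,15,0,0,0,0,-2],[5,5,0,0,0,0,-2],[5,0,0,0,0,0,-1],[5,0,0,0,0,0,0],[5,0,0,0,0,0,0],[5,0,0,0,0,0,0]]'
python3 - <<'E'
from h import *
s=r.state();im=r.read_camera("wrist");cv2.imwrite("pics/w3.png",im[...,::-1])
np.savez("w3.npz",p=s['eef_pos'],o=s['orientation'])
cv2.imwrite("pics/w3b.png",cv2.resize(im[...,::-1],(800,600),interpolation=2))
sc=r.read_camera("scene");cv2.imwrite("pics/s3.png",sc[...,::-1])
E
```

```text
t: 7.42
eef_pos: [0.5777, 0.1047, 0.303]
orientation: [[0.01, 1.0, -0.001], [1.0, -0.01, -0.0], [-0.0, -0.001, -1.0]]
force: [0.8, -0.2, -3.9]
grip_width: 0.009
grasp_force: 68.5
```

View pics/w3b.png

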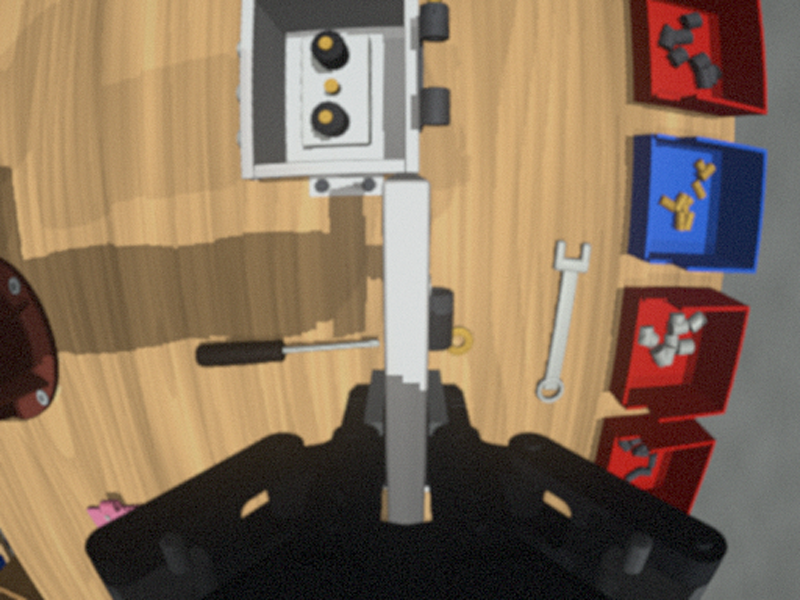

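The unit's jamb knuckles are at about (435,107) and (434,22). The held plate's far end is at (407,181) and its knuckle at (442,318). I'll enlarge this.

```bash
python3 - <<'E'
import cv2,numpy as np
a=cv2.imread("pics/w3.png")
c1=cv2.resize(a[0:120,230:310],None,fx=5,fy=5,interpolation=2);c2=cv2.resize(a[110:230,235:315],None,fx=5,fy=5,interpolation=2)
cv2.imwrite("pics/c3.png",np.hstack([c1,c2]))
E
```

```text
(no output)
```

View pics/c3.png

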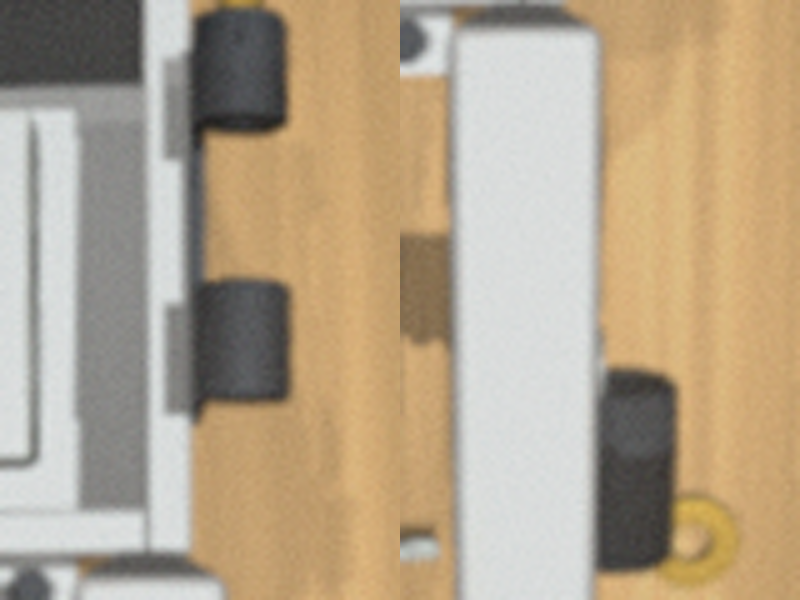

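```bash
python3 - <<'E'
from h import *
d=np.load("w3.npz");p,o=d['p'],d['o']
A=lambda u,v:(230+u/5,v/5);B=lambda u,v:(235+(u-400)/5,110+v/5)
def q(n,f,u,v,z):
    w=wray(f(u,v),p,o,z);print(n,w.round(4),'tool',((w-p)@o*1e3).round(1))
q('wall near corner out',A,190,550,.11);q('wall out mid',A,188,470,.11)
q('wall in far',A,141,5,.11);q('wall in near',A,148,510,.11)
q('k2 right',A,289.5,340,.134);q('k1 right',A,287.5,70,.134)
q('k2 far',A,245,283,.143);q('k1 far',A,242,11,.143);q('k2 near',A,245,401,.126)
q('plate L',B,453,28,.3494);q('plate R',B,598,28,.3494);q('plate L near',B,460,590,.3494);q('plate R near',B,592,590,.3494)
q('kn far',B,645,372,.2264);q('kn near',B,640,569,.209);q('kn right',B,677,470,.2175);q('kn rightfar',B,677,400,.2175);q('kn right near',B,671,540,.2175)
E
```

```text
wall near corner out [0.5878 0.1765 0.11  ] tool [ 71.9   9.5 193. ]
wall out mid [0.5876 0.1945 0.11  ] tool [ 89.9   9.1 193. ]
wall in far [0.5785 0.3046 0.11  ] tool [199.9  -1.2 193. ]
wall in near [0.5786 0.1856 0.11  ] tool [ 80.9   0.2 193. ]
k2 right [0.6081 0.2211 0.134 ] tool [116.7  29.3 169. ]
k1 right [0.6086 0.2808 0.134 ] tool [176.4  29.2 168.9]
k2 far [0.5984 0.2317 0.143 ] tool [127.2  19.5 160. ]
k1 far [0.5988 0.2911 0.143 ] tool [186.6  19.3 159.9]
k2 near [0.5993 0.2087 0.126 ] tool [104.3  20.6 177. ]
plate L [0.5739 0.178  0.3494] tool [ 73.2  -4.6 -46.4]
plate R [0.5831 0.1779 0.3494] tool [ 73.2   4.6 -46.4]
plate L near [0.5735 0.1394 0.3494] tool [ 34.6  -4.6 -46.4]
plate R near [0.5827 0.1393 0.3494] tool [ 34.6   4.6 -46.4]
kn far [0.5964 0.1218 0.2264] tool [17.3 18.6 76.6]
kn near [0.5975 0.0819 0.209 ] tool [-22.6  20.1  94. ]
kn right [0.6026 0.1028 0.2175] tool [-1.6 24.9 85.5]
kn rightfar [0.6023 0.1147 0.2175] tool [10.2 24.6 85.5]
kn right near [0.6019 0.0906 0.2175] tool [-13.9  24.3  85.5]
```

```bash
python3 -m inch '[[5,15,0.4,0,0,0,0],[5,30,1,0,0,0,0],[5,35,1,0,0,0,0],[5,35,1,0,0,0,0],[5,22,1,0,0,0,0],[5,10,0,0,0,0,0],[5,0,0,12,0,0,0],[5,0,0,18,0,0,0],[5,0,0,15,0,0,0],[5,0,0,5,0,0,0],[5,0,0,0,0,0,0],[5,0,0,0,0,0,0]]'
python3 -m inch '[[5,0,0,0,0,0,0],[5,0,0,0,0,0,0]]'
python3 - <<'E'
from h import *
s=r.state();im=r.read_camera("wrist");cv2.imwrite("pics/w4.png",im[...,::-1])
np.savez("w4.npz",p=s['eef_pos'],o=s['orientation'])
sc=r.read_camera("scene");cv2.imwrite("pics/s4.png",sc[...,::-1])
a=cv2.resize(im[...,::-1][110:230,235:315],None,fx=5,fy=5,interpolation=2)
b=cv2.resize(sc[...,::-1][210:310,270:350],(400,500),interpolation=2);b=cv2.copyMakeBorder(b,0,100,0,0,0)
cv2.imwrite("pics/c4.png",np.hstack([a,b]))
E
```

```text
t: 8.52
eef_pos: [0.5838, 0.2518, 0.2539]
orientation: [[0.009, 1.0, 0.0], [1.0, -0.009, -0.0], [-0.0, 0.0, -1.0]]
force: [-0.1, -0.9, -3.9]
grip_width: 0.009
grasp_force: 68.4
t: 8.68
eef_pos: [0.5842, 0.2523, 0.2545]
orientation: [[0.009, 1.0, 0.002], [1.0, -0.009, 0.0], [0.0, 0.002, -1.0]]
force: [-0.6, -0.2, -3.6]
grip_width: 0.0095
grasp_force: 68.4
```

View pics/c4.png

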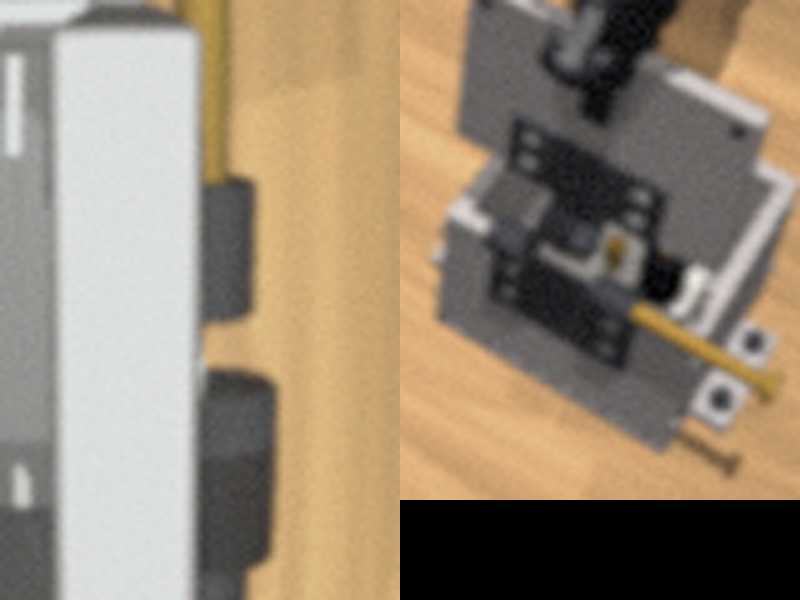

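```bash
python3 - <<'E'
from h import *
d=np.load("w4.npz");p,o=d['p'],d['o']
B=lambda u,v:(235+u/5,110+v/5)
def q(n,f,u,v,z):
    w=wray(f(u,v),p,o,z);print(n,w.round(4),'tool',((w-p)@o*1e3).round(1))
q('k1 right top',B,255,205,.1335);q('k1 right bot',B,253,300,.1335);q('k1 near',B,228,321,.142);q('k1 far',B,228,178,.125);q('pin right',B,231,100,.133);q('k2 right',B,245,585,.1335)
q('kn far',B,240,371,.160);q('kn near?',B,240,569,.1775);q('kn right',B,276,420,.1685);q('kn right',B,271,530,.1685)
q('plate',B,55,28,.3009);q('plate',B,200,28,.3009)
E
```

```text
k1 right top [0.6084 0.2884 0.1335] tool [ 36.3  23.6 121. ]
k1 right bot [0.6082 0.271  0.1335] tool [ 18.8  23.6 121. ]
k1 near [0.603  0.2691 0.142 ] tool [ 16.9  18.5 112.5]
k1 far [0.6041 0.2922 0.125 ] tool [ 40.   19.4 129.5]
pin right [0.6041 0.3073 0.133 ] tool [ 55.1  19.2 121.5]
k2 right [0.6075 0.2149 0.1335] tool [-37.2  23.5 121. ]
kn far [0.6038 0.2648 0.16  ] tool [12.6 19.3 94.5]
kn near? [0.6028 0.2367 0.1775] tool [-15.5  18.6  77. ]
kn right [0.609  0.2588 0.1685] tool [ 6.7 24.6 86. ]
kn right [0.6086 0.2398 0.1685] tool [-12.3  24.3  86. ]
plate [0.5803 0.3256 0.3009] tool [ 73.2  -4.5 -46.4]
plate [0.5895 0.3255 0.3009] tool [ 73.2   4.8 -46.4]
```

```bash
python3 -m inch '[[5,0,-0.8,0,0,0,0],[5,0,0,5,0,0,0],[5,0,0,8,0,0,0],[5,0,0,8,0,0,0],[5,0,0,6,0,0,0],[5,0,0,3,0,0,0],[5,0,0,0,0,0,0],[5,0,0,0,0,0,0],[5,0,0,0,0,0,0]]'
python3 - <<'E'
from h import *
s=r.state();im=r.read_camera("wrist");cv2.imwrite("pics/w5.png",im[...,::-1])
P=[s['eef_pos']];S=[];F=[]
for i in range(8):
    S.append(r.read_camera("scene").astype(float));s=r.state();P.append(s['eef_pos']);F.append(s['force'])
np.savez("w5.npz",p=np.mean(P,0),o=s['orientation']);print(np.round(P,4),np.mean(P,0),np.mean(F,0))
sc=np.mean(S,0).astype('uint8')
cv2.imwrite("pics/s5.png",sc[...,::-1])
a=cv2.resize(im[...,::-1][130:230,255:305],None,fx=6,fy=6,interpolation=2)
b=cv2.resize(sc[...,::-1][230:290,275:325],(500,600),interpolation=2)
cv2.imwrite("pics/c5.png",np.hstack([a,b]))
E
```

```text
t: 9.53
eef_pos: [0.583, 0.2525, 0.2236]
orientation: [[0.008, 1.0, 0.0], [1.0, -0.008, 0.0], [0.0, 0.0, -1.0]]
force: [-0.1, -0.6, -4.3]
grip_width: 0.0091
grasp_force: 68.5
[[0.583  0.2525 0.2236]
 [0.583  0.2525 0.2238]
 [0.583  0.2525 0.2237]
 [0.583  0.2524 0.2237]
 [0.5829 0.2525 0.2236]
 [0.5829 0.2524 0.2235]
 [0.5828 0.2524 0.2235]
 [0.5828 0.2525 0.2234]
 [0.5828 0.2524 0.2234]] [0.58291687 0.25245866 0.22356008] [-0.0935483   0.05463921 -4.12961578]
```

View pics/c5.png

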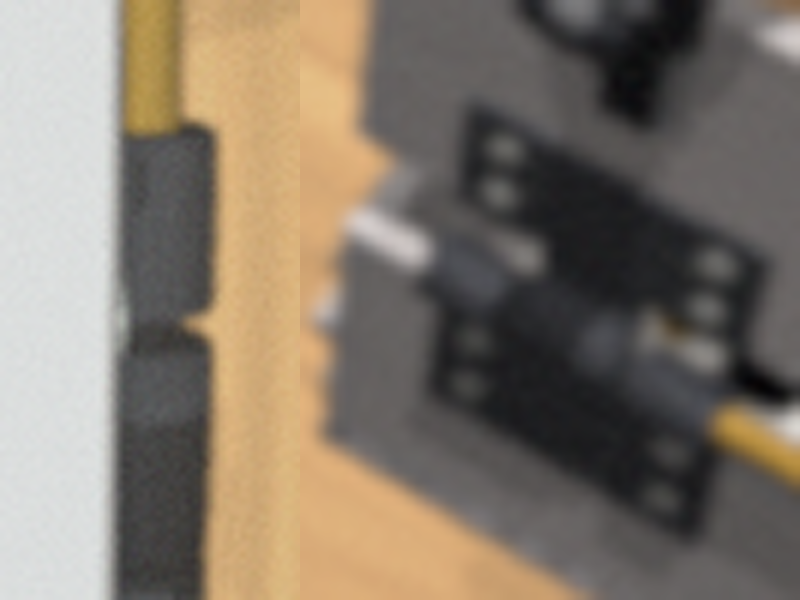

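```bash
python3 - <<'E'
from h import *
d=np.load("w5.npz");p,o=d['p'],d['o']
B=lambda u,v:(255+u/6,130+v/6)
def q(n,f,u,v,z):
    w=wray(f(u,v),p,o,z);print(n,w.round(4),'tool',((w-p)@o*1e3).round(1))
q('k1 right',B,214,170,.1335);q('k1 right',B,213,270,.1335);q('k1 near',B,165,318,.142)
q('kn far face lower',B,165,326,.132);q('kn right',B,211.5,380,.1375);q('kn right',B,208,480,.1375);q('kn right',B,206,550,.1375)
q('pin right',B,181,70,.133)
# predicted scene px of bores
pb=p+o@[-1.4e-3,14.8e-3,.0866]
print(pb)
m=lambda P:(proj("scene",P)-[275,230])*10+[300,0]
J=np.array([.5982,.2515,.133])
print(m([pb+[0,-.015,0],pb+[0,.015,0],J+[0,-.0425,0],J-[0,.0175,0],J+[0,.0175,0],J+[0,.0425,0]]))
E
```

```text
k1 right [0.6079 0.2873 0.1335] tool [35.1 24.7 90.1]
k1 right [0.6079 0.2737 0.1335] tool [21.5 24.8 90.1]
k1 near [0.6009 0.2693 0.142 ] tool [17.  17.8 81.6]
kn far face lower [0.6017 0.2656 0.132 ] tool [13.3 18.6 91.6]
kn right [0.6076 0.2595 0.1375] tool [ 7.2 24.6 86.1]
kn right [0.6074 0.2452 0.1375] tool [-7.  24.6 86.1]
kn right [0.6074 0.2349 0.1375] tool [-17.4  24.6  86.1]
pin right [0.6034 0.3006 0.133 ] tool [48.4 20.1 90.6]
[0.59771371 0.2509348  0.13696163]
[[517.40022982 298.48349478]
 [619.77220651 355.49450094]
 [425.49111813 258.37868433]
 [508.47290519 304.70696057]
 [627.60164477 371.215882  ]
 [714.88060405 419.94324591]]
```

```bash
python3 -m inch '[[5,0.8,0.1,1,0,0,0],[5,0,0,1.5,0,0,0],[5,0,0,1,0,0,0],[5,0,0,0,0,0,0],[5,0,0,0,0,0,0],[5,0,0,0,0,0,0]]'
python3 - <<'E'
from h import *
P=[];S={"scene":[],"side":[]};F=[]
for i in range(6):
  for n in S:
    S[n].append(r.read_camera(n).astype(float))
  s=r.state();P.append(s['eef_pos']);F.append(s['force'])
p=np.mean(P,0);o=s['orientation'];print(p,np.ptp(P,0),np.mean(F,0),o.round(4))
zb=p[2]-.0736;R=np.c_[o[:,1],o[:,0],[0,0,1]];c=np.array([p[0],p[1],zb])+R@[0,-.0014,0]
R[:,2]=-o[:,2]
U=np.array([.5875-.066,.2515,0]);RU=rz(np.deg2rad(-.5))
out=[]
for n,(x0,y0,w,h) in (("scene",(268,198,80,100)),("side",(215,110,80,100))):
    im=np.mean(S[n],0).astype('uint8')[...,::-1];cv2.imwrite(f"pics/m_{n}.png",im)
    k=5;b=cv2.resize(im[y0:y0+h,x0:x0+w],None,fx=k,fy=k,interpolation=2)
    def L(A,col):
        q=((proj(n,A)-[x0,y0]+.5)*k*8).astype(int)
        cv2.polylines(b,[q.reshape(-1,1,2)],True,col,1,cv2.LINE_AA,3)
    L(c+np.array([[.005,y,z] for y,z in((-.075,0),(.075,0),(.075,.12),(-.075,.12))])@R.T,(0,255,0))
    L(c+np.array([[.008,y,z] for y,z in((-.0425,.002),(.0425,.002),(.0425,.045),(-.0425,.045))])@R.T,(255,255,0))
    L(U+np.array([[x,y,.11] for x,y in((.066,.075),(.066,-.075),(-.066,-.075),(-.066,.075))])@RU.T,(0,0,255))
    L(U+np.array([[.066,y,z] for y,z in((-.075,0),(.075,0),(.075,.11),(-.075,.11))])@RU.T,(0,0,255))
    for e,(f) in ((c+R@[.015,-.015,-.013],0),(c+R@[.015,.015,-.013],0),):
        q=((proj(n,e)[0]-[x0,y0]+.5)*k).astype(int);cv2.circle(b,tuple(map(int,q)),2,(255,0,255),-1)
    out.append(b)
cv2.imwrite("pics/c6.png",np.hstack(out))
E
```

```text
t: 10.48
eef_pos: [0.5829, 0.2532, 0.2198]
orientation: [[0.008, 1.0, -0.0], [1.0, -0.008, -0.0], [-0.0, -0.0, -1.0]]
force: [-0.2, -0.1, -4.2]
grip_width: 0.009
grasp_force: 68.5
[0.58291053 0.25320735 0.21984215] [4.58273751e-05 6.40253824e-05 4.92733630e-05] [ 0.25792026  0.00593317 -4.48758383] [[ 0.0084  1.      0.    ]
 [ 1.     -0.0084 -0.    ]
 [-0.      0.     -1.    ]]
```

View pics/c6.png

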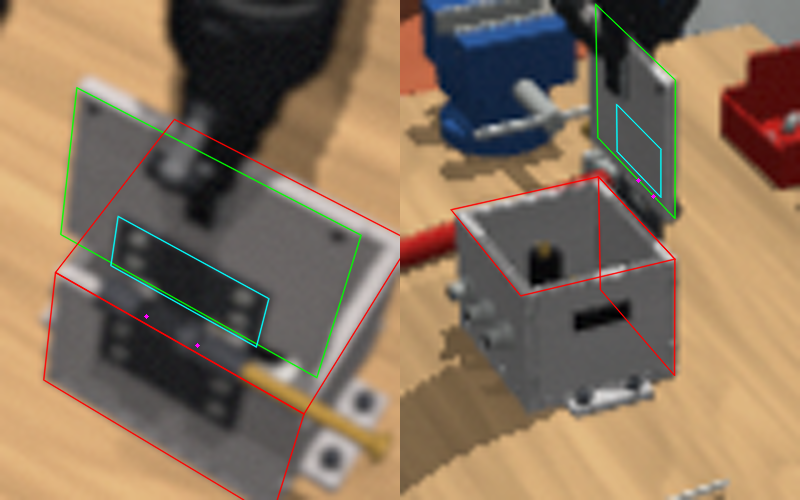

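The overlay in both views matches the held cover. The scene view shows its knuckle around (170,330), between the jamb knuckles. The force on the wrist is only the cover's weight, and the height agrees to about 0.2 mm.

```bash
python3 -m inch '[[5,0,0,0.2,0,0,0],[5,0,0,0,0,0,0],[5,0,0,0,0,0,0],[5,0,0,0,0,0,0],[5,0,0,0,0,0,0],[5,0,0,0,0,0,0]]'; python3 -c "
from station import r
print(r.finish_job())"
```

```text
t: 11.58
eef_pos: [0.5829, 0.2532, 0.2196]
orientation: [[0.008, 1.0, -0.0], [1.0, -0.008, -0.0], [-0.0, -0.0, -1.0]]
force: [0.6, 0.1, -5.2]
grip_width: 0.009
grasp_force: 68.5
the job is handed in; nothing more can be done
None
```

I handed the job in at 11.6 s with the single-knuckle cover held still and upright at the unit, its knuckle between the two jamb knuckles, holes lined up to within about 1 mm by my measurements and the wrist carrying only its weight; the hand-in returned no verdict.

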